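# Slide the dough cutter through the splash flap into the soaking basin

## Robot

A 6-joint arm with a two-finger parallel gripper is mounted at the origin on the work surface. World frame = base frame: x ahead of the robot, y to its left, z up, the work surface at z = 0. Lengths are in m, angles in degrees, forces in N, time in s.
With the tool pointing down it reaches from about 0.325 to 0.75 m from the base axis. Payload 7.6 kg.
Tool frame: the origin (TCP) lies on the centre line of the jaws, within the pads' length; the fingertips stand 8 mm ahead of it and the grasp point (between the pads) lies 11 mm behind it (nose_length is the distance from the TCP to the fingertips, in m); x points along the fingers, z is the direction in which the jaws open and shut, and the axes are right-handed (so a half turn about x gives the same grasp; the last joint's range is limited). The gripper opens to 85 mm and grips with 20 to 120 N. Pads are 22 mm wide; open, the fingers measure 114 mm over their backs; the gripper's body (76 mm by 85 mm) begins 54 mm behind the grasp point. The pads swing forward as they close: fully open they stand 13 mm farther back than shut.
Start: joints at [-79.315, 2.991, 80.254, -0, 96.75, -4.028], TCP at [0.133, -0.508, 0.239] pointing down, gripper open.
Joint ranges: [-166.34, 166.34], [-52.06, 124.39], [6.96, 135.62], [-60.46, 240.46], [14.63, 156.25], [-167.68, 167.68]. Speed limits (degrees/s): [147.25, 147.25, 172.46, 180, 180, 180].

## Interface

Orientations are given as [roll, pitch, yaw] about the fixed x, y, z axes, in that order (R = Rz(yaw) Ry(pitch) Rx(roll)).
In Python, from plant import read_state, read_camera, hand_in, masks_of, mark_of, nose_length gives the robot as it stands. The module is installed in compiled form; this text tells all that it offers.
- The arm moves only by the tool jog_arm, never from a script. Its argument "targets" is a list of rows, each an object of numbers: "wx", "wy", "wz": the turn, a rotation vector about the tool's x, y, z in units of 10 degrees (1.0 is 10 degrees); "tx", "ty", "tz": the shift along the tool's x, y, z in units of 40 mm (1.0 is 40 mm); "gripper": the opening, from -1 (shut) to 1 (fully open), so that 0 is half open. In form: [{"wx": .., "wy": .., "wz": .., "tx": .., "ty": .., "tz": .., "gripper": ..}, ...]. A call has 1 to 8 rows; each row shifts and turns the commanded pose from where the row before left it, along the tool's axes as they then stand; what a row does not reach is not made up. A row lasts 1/8 s, in which the tool goes at most 62.5 mm and 10.7 degrees, less where a joint would pass 70% of its speed; a pose out of reach is approached as far as the arm can. A call is refused whole if a number of a shift passes 1 or a number of a turn 1, either way. A call with a gripper value outside its range is refused whole. The fingers move at their own pace and stop on an object; the grip force is fixed at half the most. Time passes only in rows, so rows that do not move let the fingers close. It gives the time, the measured TCP pose, the force and the opening at its end, in the units of the state.
- read_state(): the state, without advancing time (a new reading comes with each control period).
- read_camera(name): name is "side" or "top"; returns a dict with "frame" (384x512x3 uint8, red, green, blue), "fx", "fy", "cx", "cy" (pixels), "k1" (the pictures are not rectified: a ray, as slopes to the right and down, at radius r is drawn at 1 + k1 r^2 times it, then the intrinsics apply), "position" and "attitude" of the camera in the world. Camera axes: x right, y down, z forward; pixel columns grow to the right and rows downward; lengths in m; the calibration is good to about 2 mm. A picture is of the moment at which its call begins. There is no depth.
- hand_in(): hands the job in, once; it reports no verdict.
Trained networks look in the newest picture that a camera, given by its name, has taken for a name from the list of things; names that differ only in an ending like _2 or _b are one class to them, and where a whole thing is asked for, a point or a joint stands for the part that bears it (a point fixed in the world has none). Each returns a list of dicts, best first, with "confidence" (0 to 1); they miss things now and then, are a little off and sometimes report something else, mostly with a low value. They report only what shows in the picture. A call takes as long as a camera call. They do not tell look-alikes from the thing itself.
- masks_of(name, camera): "mask" (384x512 bool, what is visible of it).
- mark_of(name, camera): "at" ([x, y, z] in m, in the coordinates of the camera as it stood for that picture, good to about 4 mm: a listed point, or the origin of a listed thing).
The state is a dict: "clock": time; "qpos": joint angles; "joint_vel": joint speeds; "tau": joint torques, N m; "position": TCP position; "ee_rot": TCP orientation; "wrist_force": force on the tool from outside, world axes, zero at the start; "moment": the same for the moment, N m; "finger_gap": finger opening in m.
Only numpy, scipy, OpenCV 4.12 (cv2) and the standard library are available. Lean on these libraries where they do the work, as an engineer would, in place of code of your own. Each camera call takes 0.05 s, during which the arm holds its last target. There are 200 camera calls.

## Task

Put the used brass dough cutter to soak: with one finger push the blue self-closing splash flap open and keep it held open, and meanwhile with the other finger push the cutter along its channel on the shelf, through the gate and over the edge, so that it drops into the steel basin. The cutter must not touch the flap, and it must only be slid, never lifted. Finish with the flap swung shut again and leave everything else where it stands.

Things in the scene. Friction and masses are not known exactly. Their poses are not given: they have to be found in the camera images.
- basin: fixed washing-up unit: white shelf with an open-topped steel basin behind it. Origin on the table below the middle of the shelf's edge; x points along the channel from shelf into basin (the way the cutter goes), y left of that, z up. Shelf: x -170 to 0 mm, y -110 to 110, flat top at z 70, slippery, sheer drop at x 0. Basin inside: x 0 to 170, y -110 to 110, floor z 6, rim z 114
- shelf_edge (a point): middle of the shelf's edge where the channel ends (basin frame 0, 0, 70 mm). The channel, 55 mm wide and centred on y 0, lies between two dark slippery rails 6 mm high (top z 76) from x -160 to -5. The gate opening above the edge spans y -37 to 79 mm and is open upward; beside it in the plane x 0 stand fixed panels 4 mm thick, top z 116, posts to z 120
- flap (a joint): angle of the blue flap's upright hinge, rad: 0 shut, grows as it is pushed into the basin, stop at 1.55. Shut, it runs from the hinge 113 mm toward basin -y in the plane x 0, 4 mm thick, z 74 to 118 mm. A spring shuts it (0.05 N m when shut, 0.13 at 1.4 rad: 2 to 5 N at 30 mm from the hinge); let go, it closes within a second
- flap_hinge (a point): point on the flap's hinge axis, half-way up the flap (basin frame 0, 80, 96 mm)
- cutter_center (a point): centre, half-way up, of the brass cutter: an upright round brass drum 50 mm across and 41 mm high with a wooden knob 24 mm across on top, 58 mm high in all, about 0.18 kg. Starts upright on the shelf in the channel, 72 to 100 mm before the gate, so that this point is 29 mm above the shelf
- stamp: bystander: small dark wooden pasta stamp standing on the shelf beside the channel, 38 mm across, 50 mm high. Origin at the middle of its underside
- bowl: bystander: steel mixing bowl, 170 mm across, 75 mm high. Origin at the middle of its underside
- blue_bottle: bystander: blue cone-shouldered bottle, 64 mm across, 150 mm high. Origin at the middle of its underside
- jar: bystander: glass jar with white cap, 72 mm across, 100 mm high. Origin at the middle of its underside
- big_cutter: bystander: steel dough cutter with wooden knob, 72 mm across, 50 mm high. Origin at the middle of its underside
- spoon: bystander: wooden spoon lying on the table
- brush: bystander: pastry brush lying on the table
Not all that is in view belongs to the job. Leave any turquoise look-alike of the part that bears cutter_center alone.

How it is judged:
By the outcome, as a careful person would: the job done as asked, in the order asked, and still so for the second after the job is handed in, with the robot touching nothing.
It also fails if it takes over 38 s, if anything falls off the work surface, if the arm or the gripper's body presses on something with over 40 N, if the wrist force passes 120 N, or if a joint passes its speed limit or range.

## Working session

There is one attempt and no reset: what is moved stays moved. The work goes in short steps, Python scripts to look and compute and a tool call to move; the robot and the scene stay as the last step left them, time stands still between calls to the robot, and variables do not carry over. Pictures are saved under pics/ and viewed, about 8 in all and at most 12, crops included, and the job is handed in when it is done.

Besides the shell and the picture viewer there is one more tool, called after ">>>" by a JSON object that holds its "name" and its "arguments", one argument or row to a line. jog_arm: Moves the arm, as the interface text tells. Its arguments: {"type":"object","properties":{"targets":{"type":"array","items":{"type":"object","properties":{"wx":{"type":"number"},"wy":{"type":"number"},"wz":{"type":"number"},"tx":{"type":"number"},"ty":{"type":"number"},"tz":{"type":"number"},"gripper":{"type":"number"}}}}},"required":["targets"]}

```bash
mkdir -p pics; ls; cat > h.py <<'E'
import numpy as np,cv2
from plant import *
from scipy.spatial.transform import Rotation as R
def rot(a):
    a=np.array(a)
    if a.shape==(3,3): return a
    if a.size==4: return R.from_quat(a).as_matrix()
    return R.from_euler('xyz',a,degrees=True).as_matrix()
def toworld(c,p): return rot(c['attitude'])@np.array(p)+np.array(c['position'])
def proj(c,p):
    q=rot(c['attitude']).T@(np.array(p)-np.array(c['position'])); s=q[:2]/q[2]; s=s*(1+c['k1']*(s@s))
    return np.array([c['fx']*s[0]+c['cx'],c['fy']*s[1]+c['cy']])
def save(im,n): cv2.imwrite('pics/'+n,cv2.cvtColor(im,cv2.COLOR_RGB2BGR))
E
python3 - <<'E'
from h import *
print(read_state(),nose_length)
for n in ['top','side']:
    c=read_camera(n); save(c['frame'],n+'0.png')
    print(n,c['position'],c['attitude'],c['fx'],c['k1'])
    for t in ['basin','shelf_edge','flap_hinge','cutter_center','stamp','bowl','blue_bottle','jar','big_cutter']:
        for d in mark_of(t,n):
            w=toworld(c,d['at']); print(t,round(d['confidence'],2),w.round(4),proj(c,w).round(0))
E
```

```text
pics
{'clock': 0.0, 'qpos': array([-7.93149889e+01,  3.02726698e+00,  8.03150872e+01,  8.26316437e-04,
        9.67497125e+01, -4.02890348e+00]), 'joint_vel': array([-0.07578762, -0.01709509,  0.04473682,  0.05040741, -0.01139439,
       -0.03839342]), 'tau': array([ 6.69168257e-04, -3.81671619e+01, -3.60188019e+01,  1.43548277e-04,
        6.12574760e-03,  3.32260674e-05]), 'position': array([ 0.13330752, -0.50748329,  0.23845376]), 'ee_rot': array([175.46033691,  89.90792963, 100.17434796]), 'wrist_force': array([-0.11989645, -0.07319449,  0.83810196]), 'moment': array([-0.03957367,  0.03346466, -0.00201525]), 'finger_gap': 0.08546003712272382} 0.008
top [4.46079784e-01 1.20953047e-03 1.29983169e+00] [-176.73477115   -0.31998828  -90.99504802] 401.18174798091104 -0.13602934621800555
basin 0.9 [0.5292 0.0029 0.0027] [247. 193.]
basin 0.21 [ 0.6175  0.4177 -0.0009] [121. 169.]
shelf_edge 0.82 [0.5331 0.0046 0.0682] [246. 191.]
flap_hinge 0.77 [0.449  0.0165 0.0952] [243. 218.]
cutter_center 0.68 [ 0.7047 -0.1846  0.0297] [304. 138.]
cutter_center 0.6 [ 0.4669 -0.2465  0.0282] [326. 2
[... 436 characters left out ...]
3 -0.12458494303740858
basin 0.71 [ 0.5272 -0.004  -0.0018] [246. 213.]
shelf_edge 0.74 [0.5306 0.0035 0.0654] [247. 195.]
shelf_edge 0.54 [ 0.3673 -0.4565  0.0016] [197. 316.]
flap_hinge 0.95 [0.4553 0.0201 0.0959] [224. 186.]
cutter_center 0.81 [ 0.5176 -0.077   0.0986] [244. 201.]
cutter_center 0.58 [ 0.7087 -0.1865  0.025 ] [308. 238.]
cutter_center 0.51 [ 0.4709 -0.2405  0.0289] [233. 252.]
stamp 0.66 [ 0.5803 -0.1336  0.0702] [265. 218.]
stamp 0.19 [ 0.5174 -0.0789  0.0993] [244. 201.]
bowl 0.76 [ 0.6203  0.4252 -0.0015] [260. 153.]
blue_bottle 0.74 [ 0.3701  0.3445 -0.    ] [202. 164.]
jar 0.68 [ 0.5742 -0.4392  0.0019] [275. 307.]
big_cutter 0.76 [ 0.3644 -0.4603  0.0007] [196. 318.]
```

```bash
python3 - <<'E'
import cv2,numpy as np
a=cv2.imread('pics/top0.png')[120:260,190:350]; b=cv2.imread('pics/side0.png')[130:270,170:330]
a=cv2.resize(a,None,fx=2.5,fy=2.5,interpolation=3);b=cv2.resize(b,None,fx=2.5,fy=2.5,interpolation=3)
cv2.imwrite('pics/crop0.png',np.hstack([a,b]))
E
```

```text
(no output)
```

View pics/crop0.png

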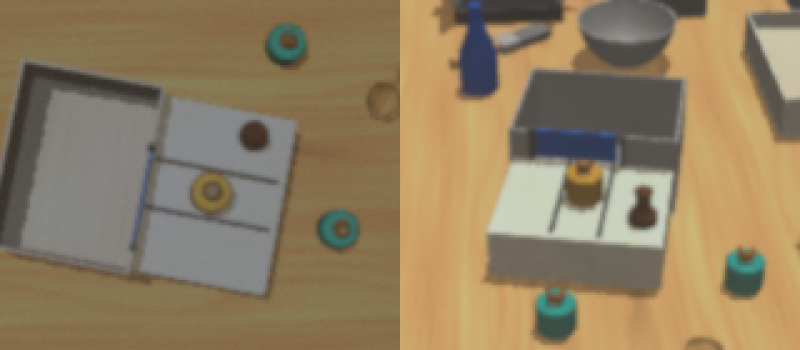

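View pics/top0.png

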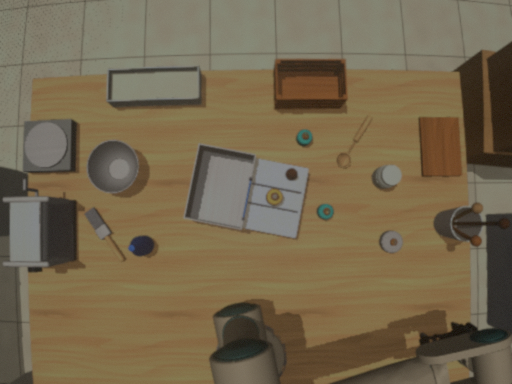

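Candidates for the cutter in the top view are the brass one in the channel at (274,197) and turquoise look-alikes at (304,138) and (326,211). I choose the brass one, and the crop shows it sitting between the rails. Next I refine the basin pose.

```bash
cat >> h.py <<'E'
from scipy.optimize import least_squares
def bw(P,p): 
    c,s=np.cos(P[2]),np.sin(P[2]); return np.array([P[0]+c*p[0]-s*p[1],P[1]+s*p[0]+c*p[1],p[2]])
def wb(P,p):
    c,s=np.cos(P[2]),np.sin(P[2]); d=np.array(p[:2])-P[:2]; return np.array([c*d[0]+s*d[1],-s*d[0]+c*d[1],p[2]])
E
python3 - <<'E'
from h import *
from collections import defaultdict
acc=defaultdict(list)
ref={'basin':(0,0,0),'shelf_edge':(0,0,.07),'flap_hinge':(0,.08,.096)}
near={'basin':(.53,0),'shelf_edge':(.53,0),'flap_hinge':(.452,.018),'cutter_center':(.515,-.077),'stamp':(.58,-.134)}
ims={}
for k in range(4):
  for n in ['top','side']:
    c=read_camera(n); ims[n]=c
    for t in near:
      for d in mark_of(t,n):
        w=toworld(c,d['at'])
        if np.hypot(*(w[:2]-near[t]))<.03 and abs(w[2]-{'basin':0,'shelf_edge':.07,'flap_hinge':.096,'cutter_center':.099,'stamp':.07}[t])<.03: acc[t,n].append(w)
for k,v in acc.items(): print(k,len(v),np.mean(v,0).round(4),np.std(v,0).round(4))
obs=[(ref[k[0]],w) for k,v in acc.items() if k[0] in ref for w in v]
P=least_squares(lambda P:np.concatenate([bw(P,p)[:2]-w[:2] for p,w in obs]),[.53,0,1.37]).x
print('marks',P)
# line fit in both pictures: rail/rim corners by top camera white shelf contour
for n,c in ims.items():
    f=c['frame'].copy(); f=cv2.resize(f,None,fx=4,fy=4,interpolation=3)
    def L(a,b,col):
        q=[tuple(((proj(c,bw(P,x))+.5)*4-.5).round().astype(int)) for x in (a,b)]; cv2.line(f,q[0],q[1],col,1)
    for y in (-.11,.11): L((-.17,y,.07),(0,y,.07),(255,0,0)); L((0,y,.114),(.17,y,.114),(255,0,0))
    L((-.17,-.11,.07),(-.17,.11,.07),(255,0,0)); L((.17,-.11,.114),(.17,.11,.114),(255,0,0))
    for y in (-.0275,.0275): L((-.16,y,.076),(-.005,y,.076),(255,0,255))
    L((0,.08,.118),(0,-.033,.118),(0,255,0))
    o=proj(c,bw(P,(0,0,.07)))*4; x,y=(o-[300,220]).astype(int)
    ims[n]=f[y:y+440,x:x+600]
save(np.hstack([cv2.resize(ims['top'],(400,294)),cv2.resize(ims['side'],(400,294))]),'ov.png')
save(ims['top'],'ovtop.png')
cs=np.mean([np.mean(acc['cutter_center',n],0) for n in ('top','side')],0); print('cutter b',wb(P,cs),'stamp b',[wb(P,np.mean(acc['stamp',n],0)) for n in ('top','side') if acc['stamp',n]])
s=read_state(); print(s['clock'],rot(s['ee_rot']).round(3),s['position'])
E
```

```text
('basin', 'top') 3 [0.5277 0.0027 0.0014] [0.0009 0.0002 0.0014]
('shelf_edge', 'top') 3 [0.5314 0.0022 0.0699] [0.0016 0.0008 0.0016]
('flap_hinge', 'top') 3 [0.451  0.0152 0.096 ] [0.0011 0.0023 0.0015]
('cutter_center', 'top') 4 [ 0.5102 -0.0779  0.1007] [0.0011 0.0021 0.0013]
('stamp', 'top') 4 [ 0.5791 -0.1368  0.0688] [0.0018 0.0007 0.0006]
('basin', 'side') 4 [ 0.5278 -0.001  -0.0028] [0.0006 0.001  0.0015]
('shelf_edge', 'side') 4 [ 5.295e-01 -4.000e-04  6.630e-02] [0.0009 0.0007 0.0019]
('flap_hinge', 'side') 4 [0.4544 0.0187 0.0951] [0.0013 0.0012 0.001 ]
('cutter_center', 'side') 4 [ 0.5167 -0.0774  0.0988] [0.0006 0.0012 0.001 ]
('stamp', 'side') 4 [ 0.5835 -0.1341  0.0725] [0.0012 0.0011 0.0003]
marks [5.29740702e-01 5.19056295e-04 1.35725698e+00]
cutter b [-0.07982513 -0.00064489  0.09975639] stamp b [array([-0.12374206, -0.07731944,  0.06883143]), array([-0.12013465, -0.08103304,  0.07253983])]
3.4 [[ 0.     0.967  0.254]
 [-0.     0.254 -0.967]
 [-1.    -0.     0.   ]] [ 0.13335845 -0.50780263  0.23934923]
```

View pics/ovtop.png

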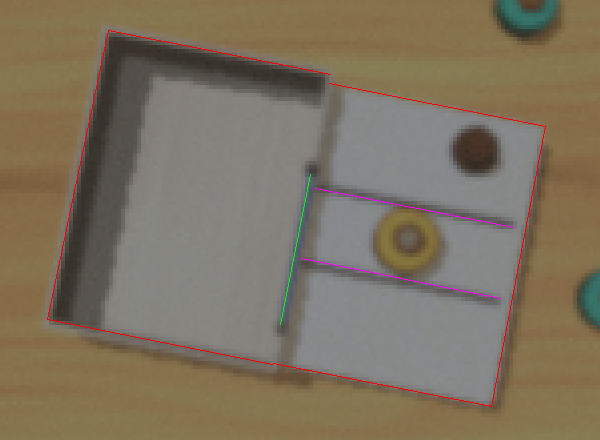

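>>> {"name": "jog_arm", "arguments": {
  "targets": [
    {"wx": -0.3,"gripper": 1},
    {"ty": 0.83,"tz": -0.545,"gripper": 1},
    {"ty": 0.83,"tz": -0.545,"gripper": 1},
    {"ty": 0.83,"tz": -0.545,"gripper": 1},
    {"ty": 0.83,"tz": -0.545,"gripper": 1},
    {"ty": 0.83,"tz": -0.545,"gripper": 1},
    {"ty": 0.83,"tz": -0.545,"gripper": 1},
    {"ty": 0.83,"tz": -0.545,"gripper": 1}
  ]
}}

```text
schema error: expected keys wx, wy, wz, tx, ty, tz, gripper
```

>>> {"name": "jog_arm", "arguments": {
  "targets": [
    {"ty": 0.83,"tz": -0.545,"gripper": 1},
    {"ty": 0.83,"tz": -0.545,"gripper": 1},
    {"ty": 0.83,"tz": -0.545,"gripper": 1},
    {"ty": 0.83,"tz": -0.545,"gripper": 1},
    {"ty": 0.83,"tz": -0.545,"gripper": 1},
    {"ty": 0.83,"tz": -0.545,"gripper": 1},
    {"ty": 0.83,"tz": -0.545,"gripper": 1},
    {"gripper": 1}
  ]
}}

```text
schema error: expected keys wx, wy, wz, tx, ty, tz, gripper
```

>>> {"name": "jog_arm", "arguments": {
  "targets": [
    {"wx": -0.3,"wy": 0,"wz": 0,"tx": 0,"ty": 0,"tz": 0,"gripper": 1},
    {"wx": 0,"wy": 0,"wz": 0,"tx": 0,"ty": 0.83,"tz": -0.545,"gripper": 1},
    {"wx": 0,"wy": 0,"wz": 0,"tx": 0,"ty": 0.83,"tz": -0.545,"gripper": 1},
    {"wx": 0,"wy": 0,"wz": 0,"tx": 0,"ty": 0.83,"tz": -0.545,"gripper": 1},
    {"wx": 0,"wy": 0,"wz": 0,"tx": 0,"ty": 0.83,"tz": -0.545,"gripper": 1},
    {"wx": 0,"wy": 0,"wz": 0,"tx": 0,"ty": 0.83,"tz": -0.545,"gripper": 1},
    {"wx": 0,"wy": 0,"wz": 0,"tx": 0,"ty": 0.83,"tz": -0.545,"gripper": 1},
    {"wx": 0,"wy": 0,"wz": 0,"tx": 0,"ty": 0.83,"tz": -0.545,"gripper": 1}
  ]
}}

```text
clock: 4.4
position: [0.309, -0.2906, 0.2395]
ee_rot: [24.7, 90.0, -47.6]
wrist_force: [1.7, -0.9, 0.5]
finger_gap: 0.0856
```

>>> {"name": "jog_arm", "arguments": {
  "targets": [
    {"wx": 0,"wy": 0,"wz": 0,"tx": 0,"ty": 0.83,"tz": -0.545,"gripper": 1},
    {"wx": 0,"wy": 0,"wz": 0,"tx": 0,"ty": 0.83,"tz": -0.545,"gripper": 1},
    {"wx": 0,"wy": 0,"wz": 0,"tx": 0,"ty": 0.83,"tz": -0.545,"gripper": 1},
    {"wx": 0,"wy": 0,"wz": 0,"tx": 0,"ty": 0.83,"tz": -0.545,"gripper": 1},
    {"wx": 0,"wy": 0,"wz": 0,"tx": 0,"ty": 0.83,"tz": -0.545,"gripper": 1},
    {"wx": 0,"wy": 0,"wz": 0,"tx": 0,"ty": 0.83,"tz": -0.545,"gripper": 1},
    {"wx": 0,"wy": 0,"wz": 0,"tx": 0,"ty": 0.83,"tz": -0.545,"gripper": 1},
    {"wx": 0,"wy": 0,"wz": 0,"tx": 0,"ty": 0,"tz": 0,"gripper": 1}
  ]
}}

```text
clock: 5.4
position: [0.4841, -0.0739, 0.239]
ee_rot: [-138.0, 90.0, 149.9]
wrist_force: [-1.0, -0.3, -0.0]
finger_gap: 0.0855
```

>>> {"name": "jog_arm", "arguments": {
  "targets": [
    {"wx": 0,"wy": 0,"wz": 0,"tx": 0.8,"ty": 0,"tz": 0,"gripper": 1},
    {"wx": 0,"wy": 0,"wz": 0,"tx": 0.8,"ty": 0,"tz": 0,"gripper": 1},
    {"wx": 0,"wy": 0,"wz": 0,"tx": 0.8,"ty": 0,"tz": 0,"gripper": 1},
    {"wx": 0,"wy": 0,"wz": 0,"tx": 0,"ty": 0,"tz": 0,"gripper": 1}
  ]
}}

```text
clock: 5.9
position: [0.4815, -0.076, 0.1411]
ee_rot: [-117.4, 89.7, 170.3]
wrist_force: [0.4, -0.5, 0.7]
finger_gap: 0.0854
```

```bash
cat >> h.py <<'E'
P=np.array([.52974,.00052,1.35726])
def look(name,fn,ctr=(0,0,.1),draw=True,half=60,offs=0.0):
    c=read_camera(name); s=read_state(); T=rot(s['ee_rot']); p=np.array(s['position'])
    f=cv2.resize(c['frame'],None,fx=5,fy=5,interpolation=3)
    if draw:
        for sg in (1,-1):
            q=[]
            for a,b in ((.0427,-.011),(.0427,.011),(.057,.011),(.057,-.011)):
                w=p+T@np.array([.008-offs,b,sg*a]); q.append(((proj(c,w)+.5)*5-.5).round().astype(int))
            cv2.polylines(f,[np.array(q)],True,(255,0,0),1)
    x,y=((proj(c,bw(P,ctr))-half)*5).astype(int); f=f[max(y,0):y+half*10,max(x,0):x+half*10]
    save(f,fn)
    A,B=[wb(P,p+T@np.array([.008,0,k*.05])) for k in (-1,1)]
    print('clock',s['clock'],'A',A.round(4),'B',B.round(4),'F',np.array(s['wrist_force']).round(1), 'pos',p.round(4))
E
python3 -c "
from h import *
look('side','s1.png')"
```

```text
clock 5.95 A [-0.0415  0.0547  0.1353] B [-0.1282  0.0048  0.1352] F [ 0.5 -0.4 -0. ] pos [ 0.4827 -0.0761  0.1432]
```

View pics/s1.png

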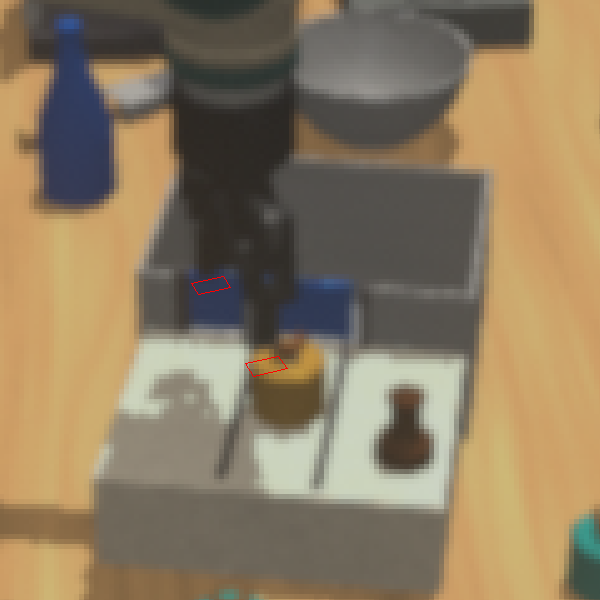

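The side crop shows finger B's tip at (262,342), behind the brass cutter at (287,390). Finger A is left of the channel, in front of the flap. Open, the tips sit about 13 mm higher than nominal, as the text says. I descend now.

>>> {"name": "jog_arm", "arguments": {
  "targets": [
    {"wx": 0,"wy": 0,"wz": 0,"tx": 0.5,"ty": 0,"tz": 0,"gripper": 1},
    {"wx": 0,"wy": 0,"wz": 0,"tx": 0.5,"ty": 0,"tz": 0,"gripper": 1},
    {"wx": 0,"wy": 0,"wz": 0,"tx": 0.5,"ty": 0,"tz": 0,"gripper": 1},
    {"wx": 0,"wy": 0,"wz": 0,"tx": 0,"ty": 0,"tz": 0,"gripper": 1}
  ]
}}

```text
clock: 6.45
position: [0.4832, -0.076, 0.0838]
ee_rot: [-89.7, 90.0, -162.0]
wrist_force: [-0.4, 1.0, -0.4]
finger_gap: 0.085
```

```bash
python3 -c "
from h import *
look('side','s2.png',offs=.013)
for n in ('side',):
  c=read_camera(n)
  for d in mark_of('cutter_center',n): print(wb(P,toworld(c,d['at'])).round(4))
"
```

```text
clock 6.5 A [-0.0412  0.0536  0.0767] B [-0.1279  0.0037  0.0768] F [ 0.2  0.5 -0.7] pos [ 0.4838 -0.076   0.0848]
[-0.146  -0.2151  0.0274]
[-0.2508  0.0105  0.0281]
[-0.0776 -0.0047  0.1   ]
```

View pics/s2.png

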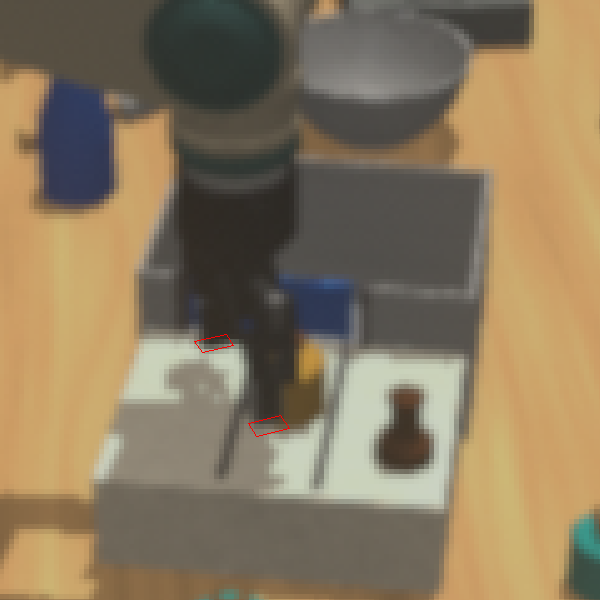

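>>> {"name": "jog_arm", "arguments": {
  "targets": [
    {"wx": 0,"wy": 0,"wz": 0,"tx": 0.15,"ty": 0,"tz": 0,"gripper": 1},
    {"wx": 0,"wy": 0,"wz": 0,"tx": 0,"ty": 0.1,"tz": -0.173,"gripper": 1},
    {"wx": 0,"wy": 0,"wz": 0,"tx": 0,"ty": 0.1,"tz": -0.173,"gripper": 1},
    {"wx": 0,"wy": 0,"wz": 0,"tx": 0,"ty": 0.1,"tz": -0.173,"gripper": 1},
    {"wx": 0,"wy": 0,"wz": 0,"tx": 0,"ty": 0.1,"tz": -0.173,"gripper": 1},
    {"wx": 0,"wy": 0,"wz": 0,"tx": 0,"ty": 0.1,"tz": -0.173,"gripper": 1},
    {"wx": 0,"wy": 0,"wz": 0,"tx": 0,"ty": 0,"tz": 0,"gripper": 1}
  ]
}}

```text
clock: 7.48
position: [0.4919, -0.0362, 0.0773]
ee_rot: [-30.5, 90.0, -102.7]
wrist_force: [-0.5, -2.6, -0.4]
finger_gap: 0.0854
```

```bash
python3 -c "
from h import *
look('side','s3.png',offs=.013)
c=read_camera('side')
for d in mark_of('cutter_center','side'): print(wb(P,toworld(c,d['at'])).round(4))
"
```

```text
clock 7.525 A [-0.0008  0.0541  0.0693] B [-0.0875  0.0042  0.0693] F [-0.9 -2.2 -0.7] pos [ 0.4919 -0.0365  0.0773]
[-0.051  -0.0011  0.0999]
[-0.2481  0.0086  0.0288]
[-0.1464 -0.2146  0.0274]
```

View pics/s3.png

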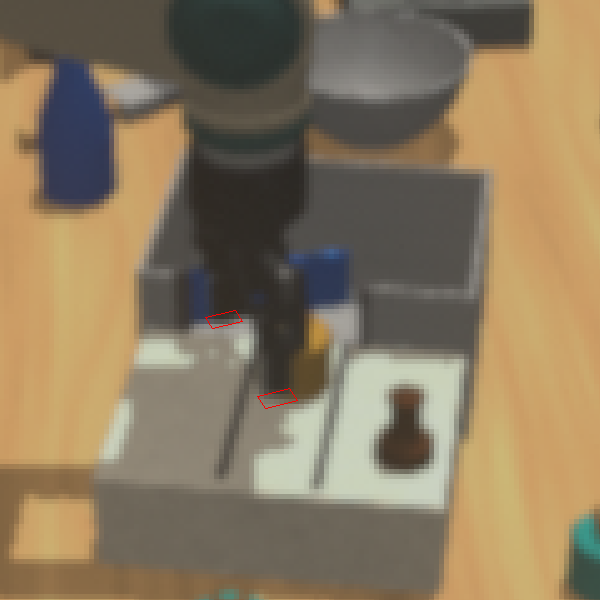

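>>> {"name": "jog_arm", "arguments": {
  "targets": [
    {"wx": 0,"wy": 0,"wz": 0,"tx": 0,"ty": 0.1,"tz": -0.173,"gripper": 1},
    {"wx": 0,"wy": 0,"wz": 0,"tx": 0,"ty": 0.1,"tz": -0.173,"gripper": 1},
    {"wx": 0,"wy": 0,"wz": 0,"tx": 0,"ty": 0.08,"tz": -0.138,"gripper": 1},
    {"wx": 0,"wy": 0,"wz": 0,"tx": 0,"ty": 0,"tz": 0,"gripper": 1}
  ]
}}

```text
clock: 8.12
position: [0.497, -0.0149, 0.0775]
ee_rot: [55.4, 89.9, -16.9]
wrist_force: [2.4, -2.4, -0.4]
finger_gap: 0.0855
```

```bash
python3 -c "
from h import *
look('side','s4.png',offs=.013)
c=read_camera('side')
for d in mark_of('cutter_center','side'): print(wb(P,toworld(c,d['at'])).round(4))
"
```

```text
clock 8.175 A [0.0213 0.0537 0.0694] B [-0.0654  0.0038  0.0695] F [ 2.8 -2.6 -2. ] pos [ 0.497  -0.0149  0.0774]
[-0.2484  0.0103  0.0288]
[-0.0275 -0.0018  0.0977]
[-0.1434 -0.2153  0.0285]
[ 4.313e-01 -4.000e-04 -1.600e-03]
```

View pics/s4.png

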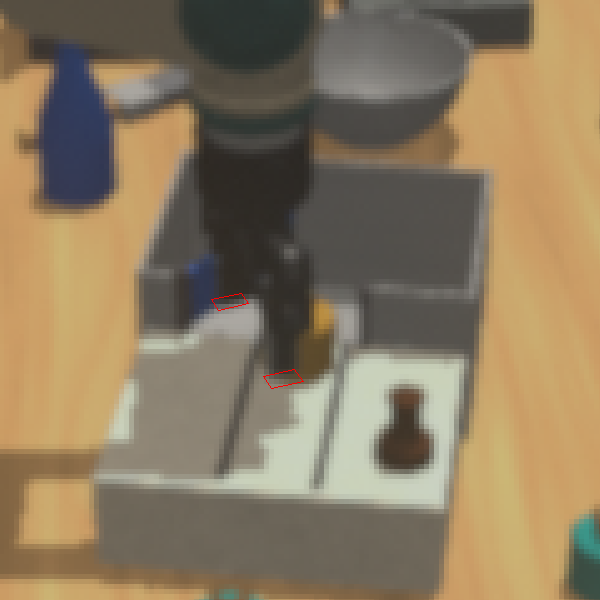

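>>> {"name": "jog_arm", "arguments": {
  "targets": [
    {"wx": 0,"wy": 0,"wz": 0,"tx": 0,"ty": -0.01,"tz": -0.18,"gripper": 1},
    {"wx": 0,"wy": 0,"wz": 0,"tx": 0,"ty": 0.1,"tz": -0.173,"gripper": 1},
    {"wx": 0,"wy": 0,"wz": 0,"tx": 0,"ty": 0.1,"tz": -0.173,"gripper": 1},
    {"wx": 0,"wy": 0,"wz": 0,"tx": 0,"ty": 0.1,"tz": -0.173,"gripper": 1},
    {"wx": 0,"wy": 0,"wz": 0,"tx": 0,"ty": 0.1,"tz": -0.173,"gripper": 1},
    {"wx": 0,"wy": 0,"wz": 0,"tx": 0,"ty": 0.1,"tz": -0.173,"gripper": 1},
    {"wx": 0,"wy": 0,"wz": 0,"tx": 0,"ty": 0.08,"tz": -0.138,"gripper": 1},
    {"wx": 0,"wy": 0,"wz": 0,"tx": 0,"ty": 0,"tz": 0,"gripper": 1}
  ]
}}

```text
clock: 9.28
position: [0.504, 0.0381, 0.0772]
ee_rot: [155.9, 90.0, 83.6]
wrist_force: [2.0, 0.6, -0.3]
finger_gap: 0.0852
```

```bash
python3 -c "
from h import *
look('side','s5.png',offs=.013)
for n in ('side','top'):
  c=read_camera(n)
  for d in mark_of('cutter_center',n): print(n,d['confidence'],wb(P,toworld(c,d['at'])).round(4))
"
```

```text
clock 9.325 A [0.0743 0.0581 0.0693] B [-0.0123  0.0081  0.0692] F [ 2.2  0.5 -0.1] pos [0.504  0.0378 0.0772]
side 0.72 [-0.2478  0.0104  0.0297]
side 0.59 [ 0.0384 -0.0039  0.0297]
side 0.55 [ 3.032e-01  2.263e-01 -1.000e-04]
side 0.53 [-0.1424 -0.215   0.0272]
top 0.74 [-0.143  -0.2095  0.0319]
top 0.7 [ 0.4324  0.2294 -0.001 ]
top 0.67 [ 0.0023 -0.0004  0.0006]
top 0.25 [ 0.0041 -0.0039  0.0693]
```

View pics/s5.png

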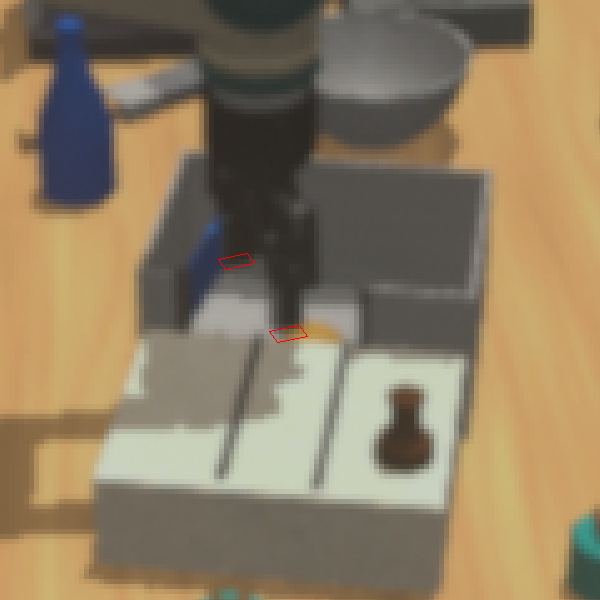

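The brass drum is now down in the basin, visible past the edge at (325,330), with its mark at basin (38,-4,30) mm. The flap is wide open at (205,265). I back straight out along the channel so the flap closes against the finger, then lift.

>>> {"name": "jog_arm", "arguments": {
  "targets": [
    {"wx": 0,"wy": 0,"wz": 0,"tx": 0,"ty": -0.163,"tz": 0.281,"gripper": 1},
    {"wx": 0,"wy": 0,"wz": 0,"tx": 0,"ty": -0.163,"tz": 0.281,"gripper": 1},
    {"wx": 0,"wy": 0,"wz": 0,"tx": 0,"ty": -0.163,"tz": 0.281,"gripper": 1},
    {"wx": 0,"wy": 0,"wz": 0,"tx": 0,"ty": -0.163,"tz": 0.281,"gripper": 1},
    {"wx": 0,"wy": 0,"wz": 0,"tx": 0,"ty": -0.163,"tz": 0.281,"gripper": 1},
    {"wx": 0,"wy": 0,"wz": 0,"tx": 0,"ty": -0.163,"tz": 0.281,"gripper": 1},
    {"wx": 0,"wy": 0,"wz": 0,"tx": 0,"ty": -0.163,"tz": 0.281,"gripper": 1},
    {"wx": 0,"wy": 0,"wz": 0,"tx": 0,"ty": -0.163,"tz": 0.281,"gripper": 1}
  ]
}}

```text
clock: 10.52
position: [0.4812, -0.0651, 0.0771]
ee_rot: [-108.3, 90.0, 179.4]
wrist_force: [0.0, 0.3, 0.4]
finger_gap: 0.0855
```

>>> {"name": "jog_arm", "arguments": {
  "targets": [
    {"wx": 0,"wy": 0,"wz": 0,"tx": 0,"ty": 0,"tz": 0,"gripper": 1},
    {"wx": 0,"wy": 0,"wz": 0,"tx": -0.8,"ty": 0,"tz": 0,"gripper": 1},
    {"wx": 0,"wy": 0,"wz": 0,"tx": -0.8,"ty": 0,"tz": 0,"gripper": 1},
    {"wx": 0,"wy": 0,"wz": 0,"tx": -0.8,"ty": 0,"tz": 0,"gripper": 1},
    {"wx": 0,"wy": 0,"wz": 0,"tx": -0.8,"ty": 0,"tz": 0,"gripper": 1},
    {"wx": 0,"wy": 0,"wz": 0,"tx": -0.8,"ty": 0,"tz": 0,"gripper": 1},
    {"wx": 0,"wy": 0,"wz": 0,"tx": 0,"ty": -0.83,"tz": 0.545,"gripper": 1},
    {"wx": 0,"wy": 0,"wz": 0,"tx": 0,"ty": -0.83,"tz": 0.545,"gripper": 1}
  ]
}}

```text
clock: 11.52
position: [0.4312, -0.1262, 0.2376]
ee_rot: [52.5, 90.0, -19.7]
wrist_force: [0.4, -0.5, 1.0]
finger_gap: 0.0855
```

>>> {"name": "jog_arm", "arguments": {
  "targets": [
    {"wx": 0,"wy": 0,"wz": 0,"tx": 0,"ty": -0.83,"tz": 0.545,"gripper": 1},
    {"wx": 0,"wy": 0,"wz": 0,"tx": 0,"ty": -0.83,"tz": 0.545,"gripper": 1},
    {"wx": 0,"wy": 0,"wz": 0,"tx": 0,"ty": -0.83,"tz": 0.545,"gripper": 1},
    {"wx": 0,"wy": 0,"wz": 0,"tx": 0,"ty": -0.83,"tz": 0.545,"gripper": 1},
    {"wx": 0,"wy": 0,"wz": 0,"tx": 0,"ty": 0,"tz": 0,"gripper": 1},
    {"wx": 0,"wy": 0,"wz": 0,"tx": 0,"ty": 0,"tz": 0,"gripper": 1}
  ]
}}

```text
clock: 12.28
position: [0.3319, -0.2491, 0.2373]
ee_rot: [110.1, 90.0, 37.8]
wrist_force: [0.4, 0.4, 0.1]
finger_gap: 0.0852
```

```bash
python3 -c "
from h import *
look('side','s6.png',draw=False,half=40)
look('top','t6.png',draw=False,half=40)
a,b=cv2.imread('pics/s6.png'),cv2.imread('pics/t6.png'); cv2.imwrite('pics/f6.png',np.hstack([a,b]))
for n in ('side','top'):
  c=read_camera(n)
  for t in ('cutter_center','stamp'):
    for d in mark_of(t,n): print(n,t,round(d['confidence'],2),wb(P,toworld(c,d['at'])).round(4))
"
```

```text
clock 12.325 A [-0.2423  0.1653  0.2293] B [-0.3289  0.1153  0.2293] F [ 0.3  0.5 -1.1] pos [ 0.3321 -0.2489  0.2373]
clock 12.375 A [-0.2422  0.1653  0.2293] B [-0.3288  0.1152  0.2293] F [-0.7 -0.2  1.1] pos [ 0.3322 -0.2488  0.2373]
side cutter_center 0.77 [-0.1427 -0.2142  0.0283]
side cutter_center 0.6 [-0.2455  0.0086  0.0266]
side stamp 0.65 [-0.1204 -0.0809  0.0716]
top cutter_center 0.79 [-0.253   0.0076  0.0291]
top cutter_center 0.59 [ 0.0346 -0.0003  0.0319]
top cutter_center 0.49 [-0.1459 -0.2103  0.0296]
top stamp 0.49 [0.0026 0.001  0.0712]
top stamp 0.43 [-0.1234 -0.0775  0.0686]
top stamp 0.25 [-0.4819  0.0603  0.0008]
```

View pics/f6.png

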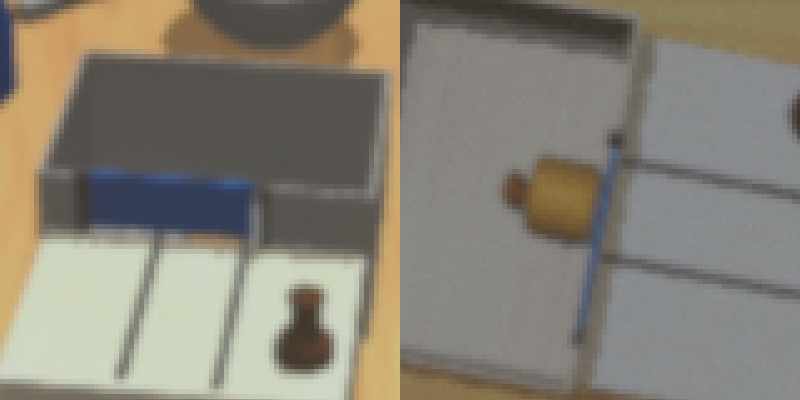

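The flap is shut, a straight blue line from (615,140) to (578,340) in the top half of the crop. The cutter lies on its side on the basin floor at (565,195), and the stamp hasn't moved.

```bash
python3 -c "
from plant import *
print(hand_in())"
```

```text
the job is handed in; nothing more can be done
None
```

The cutter is in the steel basin, the flap has swung shut, and the job is handed in at about 12.6 s of the 38 s allowed. One finger pushed the flap open and held it. Meanwhile the other slid the brass cutter along its channel, through the gate and over the edge. I then backed straight out so the flap closed against the finger, lifted clear and moved away.

**Order:** the fingers span only about 100 mm. So the cutter's first 15 mm or so of sliding, all well before the gate, came before the finger reached the flap. The flap was already wide open when the cutter entered the gate.

**Last checks:**
- **Cutter:** it lies on its side on the basin floor at about basin (35, 0, 32) mm, below the flap's lower edge. The final top camera measurement gave this; the side camera no longer sees it behind the shut flap.
- **Flap:** shut in both final views.
- **Stamp:** where it was, to within a couple of mm. One stray "stamp" mark at the shelf edge was a false detection.
- **Turquoise look-alikes:** still where they stood.
- **Force:** the wrist readings I saw stayed under 4 N.
- **Not directly seen:** the gap between cutter and flap at the gate was partly hidden by the gripper. I relied on the worked-out geometry and the force direction there.

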